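# Point the probe arm at the processor and lock it

### The arm

A 6-joint arm with a two-finger parallel gripper is mounted at the origin on the work surface. World frame = base frame: x ahead of the robot, y to its left, z up, the work surface at z = 0. Lengths are in mm, angles in rad, forces in N, time in s.
With the tool pointing down it reaches from about 275 to 750 mm from the base axis. Payload 10.2 kg.
Tool frame: the origin (TCP) lies at the very end of the fingers, on their centre line; the grasp point (between the pads) lies 19 mm behind it; z points along the fingers, y is the line along which they close (so a half turn about z gives the same grasp; the last joint's range is limited). The gripper opens to 85 mm and grips with 20 to 120 N. Pads are 22 mm wide; open, the fingers measure 114 mm over their backs; the gripper's body (76 mm by 85 mm) begins 54 mm behind the grasp point. The pads swing forward as they close: fully open they stand 13 mm farther back than shut.
Start: joints at [-1.512, 0.313, 1.498, -0, 1.331, -0.223], TCP at [145.981, -504.302, 231.294] pointing down, gripper open.
Joint ranges: [-2.94, 2.94], [-0.97, 2.17], [0.19, 2.56], [-1.23, 4.37], [0.02, 3.11], [-2.88, 2.88]. Speed limits (rad/s): [2.39, 2.39, 3.01, 3.14, 3.14, 3.14].

### API

Orientations are given as a rotation vector (axis times angle).
In Python, from station import * gives the robot as it stands.
- The arm moves only by the tool step_arm, never from a script. Its argument "plan" is a list that holds one entry, the list of rows, each a list of 7 numbers: the opening, from -1 (shut) to 1 (fully open), then the shift along the tool's x, y, z in m, then the turn, a rotation vector about the tool's x, y, z in degrees. A call has 1 to 5 rows; each row shifts and turns the commanded pose from where the row before left it, along the tool's axes as they then stand; what a row does not reach is not made up. A row lasts 1/12 s, in which the tool goes at most 41.7 mm and 7.16 degrees, less where a joint would pass 70% of its speed; a pose out of reach is approached as far as the arm can. A call with a gripper value outside its range is refused whole. The fingers move at their own pace and stop on an object; "squeeze" is the grip in N (left out, the last holds). Time passes only in rows, so rows that do not move let the fingers close. It gives the time, the measured TCP pose, the force, the opening and the grip force at its end, in the units of the state.
- sense(): the state, without advancing time (a new reading comes with each control period).
- camera(name): name is "side" or "top" or "wrist"; returns the picture (420x560x3 uint8, red, green, blue); there is no depth.
- calibration(name): a dict with "fx", "fy", "cx", "cy" (pixels), "rvec" (rotation vector, rad) and "tvec" (3), from world to camera coordinates, as OpenCV has them. Camera axes: x right, y down, z forward; pixel columns grow to the right and rows downward; lengths in mm; the calibration is good to about 2 mm. A picture is of the moment at which its call begins: read the wrist's pose just before it. calibration takes no time and is no camera call; for the wrist camera it gives the pose at the moment of the call.
- finish_job(): hands the job in; it is judged then, once.
The state is a dict: "time_s": time; "qpos": joint angles; "joint_vel": joint speeds; "tau": joint torques, N m; "tcp_pos": TCP position; "orientation": TCP orientation; "contact_force": force on the tool from outside, world axes, zero at the start; "moment": the same for the moment, N m; "finger_gap": finger opening in mm; "finger_force": force on a finger pad.
Only numpy, scipy, OpenCV 4.12 (cv2) and the standard library are available. Lean on these libraries where they do the work, as an engineer would, in place of code of your own. Each camera call takes 0.05 s, during which the arm holds its last target. There are 200 camera calls.

### The job

On the circuit-board probing fixture, push the swinging probe arm round with a finger until its probe points at the middle of the large square chip (not the long one or the round part). Then push the clamp lever on top of the column clockwise, seen from above, all the way to its stop, so that the probe is locked there. Only push, gently: do not grip or lift the arm, do not touch the circuit board or the parts on it, and leave the other things on the bench where they are.

Things in the scene. Friction and masses are not known exactly. Their poses are not given: they have to be found in the camera images.
- fixture: Dark perforated steel plate on rubber feet, 280 (x) x 300 (y) mm, top 20 mm above the bench, fixed. Origin: centre of the underside, at bench height; its x points away from the robot (within 0.4 rad), z up. The column, a 22 mm steel rod, stands 100 mm along its +x from the origin.
- column_top (a point): Top centre of the column, on the common axis of arm and lever; 133 mm above the bench.
- probe_arm (a joint): Angle (rad) of the probe arm about the column. 0: it points along the fixture's -x; positive: counter-clockwise from above, so towards the fixture's -y. Range -1.3 to 1.3; it starts parked at +0.85 to +1.2, beside the board. A stiff hinge (about 0.15 N m) holds it wherever it is left; its collar would slide up the column if lifted.
- probe_tip (a point): Point of the probe, 150 mm from the column axis and 49 mm above the bench, 13 mm above the chips. The probe is a white 13 mm holder, its top 105 mm above the bench, with a steel needle below, through the aluminium arm, a bar 14 mm wide and 10 mm high, its middle 85 mm above the bench, 196 mm long from the axis.
- tab (a point): Upright aluminium finger tab at the arm's outer end, 185 mm from the axis: 20 mm along the arm, 6 mm thick, from the bar's top (90 mm above the bench) up to 124 mm. This point is at its middle, 110 mm above the bench. Push it sideways.
- square_chip: Black square chip with pins on all four sides, body 30 x 30 x 4 mm, on the green board. Origin: centre of its underside, 32 mm above the bench. It is in one of three places below the probe's arc: left, middle or right.
- long_chip: Black long chip, 40 x 12 x 4 mm, pins on two sides, on the board. Origin: centre of its underside.
- round_part: Black round part, 24 mm across, 6 mm high, on the board. Origin: centre of its underside.
- board: Green circuit board, 110 x 170 x 2 mm, fixed on studs between column and robot, underside 30 mm above the bench (its origin: centre of the underside). A 10 mm high header stands along its edge nearest the robot.
- clamp_lever (a joint): Angle (rad) of the clamp lever about the column, growing clockwise from above. 0: it points along the fixture's -y; 1.57: along its -x; stop at 2.0. Starts at 0 to 0.5 and stays where it is left, stiff (about 0.15 N m). It does not drag the arm along.
- lever_end (a point): Top of the black knob at the lever's end, 70 mm from the axis and 143 mm above the bench. The knob is 16 mm across and 24 mm high; the dark steel bar of the lever is 9 mm wide and 10 mm high, its middle 124 mm above the bench.
- screw_jar: Small loose jar, 32 mm across and 36 mm high, on the plate left of the column (origin: underside).
- spare_probe: Loose white probe body, 18 mm across, 45 mm high, standing on the plate right of the column (origin: underside).
- mouse: Grey computer mouse, 105 x 60 x 35 mm, loose on the bench to the left.
- tape: Black tape roll, 90 mm across, 19 mm high, loose on the bench to the left.
- screwdriver: Screwdriver, 170 mm long, loose on the bench to the right.
- module: Aluminium control-unit case, 100 x 130 x 29 mm, loose on the bench to the right.
- cup: Black pen cup, 76 mm across and 90 mm high, empty, loose at the back left.

How it is judged (in metres and radians):
On the way, in this order (a step that is already met when the one before it is completed fails the run):
1. the probe points at the middle of the square chip, the clamp lever not yet turned home (horizontal distance between probe_tip and square_chip below 0.008 m and value of joint clamp_lever below 1.2 rad), for 0.3 s.
2. the clamp lever is turned clockwise to its stop (value of joint clamp_lever above 1.85 rad), for 0.2 s.
At the end, for the whole second after the job is handed in: The probe tip is within 8 mm (seen from above) of the centre of the square chip, the arm rests at its normal height, and the clamp lever is within 0.15 rad of its stop (horizontal distance between probe_tip and square_chip below 0.008 m and value of joint clamp_lever above 1.85 rad and height (world z) of probe_tip below 0.053 m); the robot touches nothing.
It fails at once if the arm is lifted by more than 6 mm (height (world z) of probe_tip above 0.055 m).
It fails at once if the fingers press or squeeze the arm with more than 25 N (contact force between the fingers and probe_arm above 25 N).
It fails at once if the robot touches the circuit board or a part on it (contact force between any of the fingers, the arm and board above 0.5 N or contact force between any of the fingers, the arm and square_chip above 0.5 N or contact force between any of the fingers, the arm and long_chip above 0.5 N or contact force between any of the fingers, the arm and round_part above 0.5 N).
It fails at once if a loose bystander is moved by more than 15 mm (distance of any of screw_jar, spare_probe, mouse, screwdriver, tape, module, cup from where it was at the start of the episode above 0.015 m).
It also fails if it takes over 64 s, if anything falls off the work surface, if the arm or the gripper's body presses on something with over 40 N, if the wrist force passes 120 N, or if a joint passes its speed limit or range.

## Working session

There is one attempt and no reset: what is moved stays moved. The work goes in short steps, Python scripts to look and compute and a tool call to move; the robot and the scene stay as the last step left them, time stands still between calls to the robot, and variables do not carry over. Pictures are saved under pics/ and viewed, at most 10 in all, crops included, and the job is handed in when it is done.

Besides the shell and the picture viewer there is one more tool, called after "Call:" by a JSON object that holds its "name" and its "arguments", one argument or row to a line. step_arm: Moves the arm, as the interface text tells. Its arguments: {"type":"object","properties":{"plan":{"type":"array","items":{"type":"array","items":{"type":"array","items":{"type":"number"}}}},"squeeze":{"type":"number"}},"required":["plan"]}

```bash
mkdir -p pics
python3 - <<'E'
from station import *
import cv2
for n in ("top","side"):
    cv2.imwrite(f"pics/{n}0.png",cv2.cvtColor(camera(n),cv2.COLOR_RGB2BGR)); print(n,calibration(n))
s=sense();print(s)
E
```

```text
top {'fx': 475.2429203921722, 'fy': 475.2429203921722, 'cx': 277.08346229532646, 'cy': 201.23311774387574, 'rvec': array([ 2.11617612, -2.15822736,  0.15489386]), 'tvec': array([  -6.02194256,  552.5359337 , 1336.65188805])}
side {'fx': 417.8850652035672, 'fy': 417.8850652035672, 'cx': 287.7080972531563, 'cy': 211.1125312166708, 'rvec': array([ 0.43157596, -2.61673287,  1.3306564 ]), 'tvec': array([496.68087154, 194.74344052, 979.58344611])}
{'time_s': 0.1, 'qpos': array([-1.51240347e+00,  3.13407376e-01,  1.49834565e+00,  9.56664267e-06,
        1.33100008e+00, -2.23401327e-01]), 'joint_vel': array([ 0.00159397, -0.00186617, -0.0029848 , -0.00079988,  0.00102491,
       -0.00090171]), 'tau': array([ 2.72677586e-03, -4.12895250e+01, -2.60143000e+01, -2.36583583e-04,
        2.99629704e-03,  1.35391713e-05]), 'tcp_pos': array([ 145.96837366, -504.06748946,  230.79130082]), 'orientation': array([-3.10931698e+00, -4.41012323e-01, -1.64706989e-04]), 'contact_force': array([-0.83543998,  0.02799162,  0.17344738]), 'moment': array([-0.00363348,  0.00395675, -0.02304806]), 'finger_force': 0.0, 'finger_gap': 85.54056664426213}
```

View pics/top0.png

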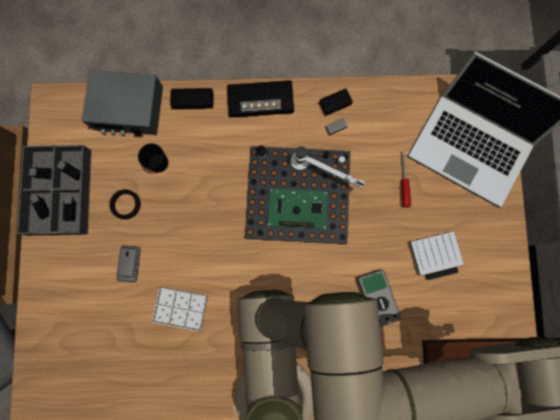

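View pics/side0.png

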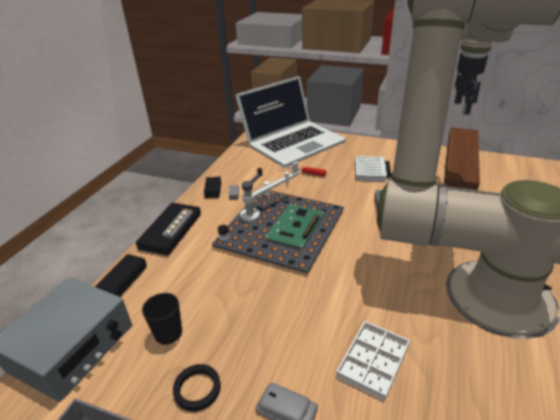

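The top view shows the fixture at about (245–350, 147–243), with the column near (300, 158). The arm points right to about (362, 184), and the chips are near (280–318, 205–212). I'll enlarge this area.

Run:
```python
import cv2
a=cv2.imread("pics/top0.png")[138:252,232:376]
a=cv2.resize(a,None,fx=5.25,fy=5.25,interpolation=cv2.INTER_CUBIC)
cv2.imwrite("pics/top0c.png",a);print(a.shape)
```

```text
(598, 756, 3)
```

View pics/top0c.png

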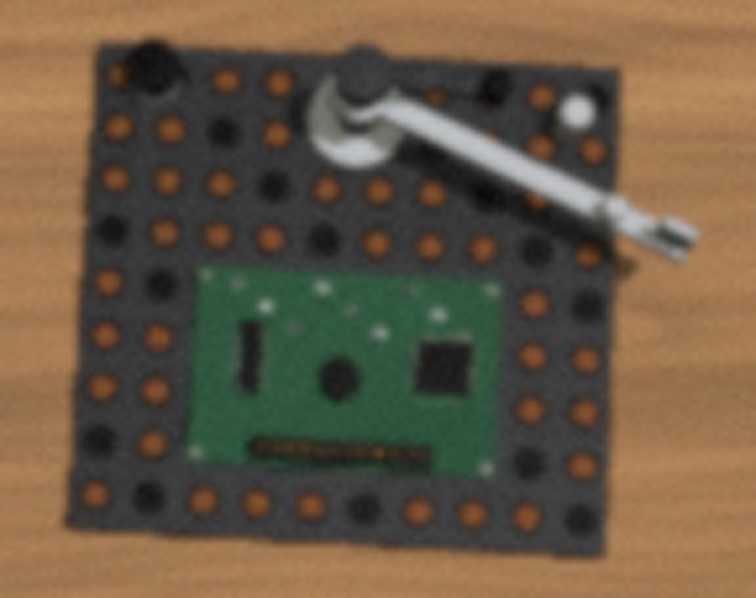

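In the enlarged crop:
- **Plate corners:** (99,45), (620,68), (604,556) and (66,527).
- **Square chip:** right-hand place, centre (444,368).
- **Column top:** about (363,70).
- **Lever knob:** about (493,87).
- **Arm:** tab near (672,240), probe near (607,210).

```bash
cat > h.py <<'E'
import numpy as np,cv2
def ray(c,px,z):
    R=cv2.Rodrigues(np.array(c['rvec']))[0];t=np.array(c['tvec']);C=-R.T@t
    d=R.T@np.array([(px[0]-c['cx'])/c['fx'],(px[1]-c['cy'])/c['fy'],1]);return C+d*(z-C[2])/d[2]
def proj(c,P):
    K=np.array([[c['fx'],0,c['cx']],[0,c['fy'],c['cy']],[0,0,1.]])
    return cv2.projectPoints(np.array(P,float).reshape(-1,3),np.array(c['rvec']),np.array(c['tvec']),K,None)[0].reshape(-1,2)
E
python3 - <<'E'
from station import *
from h import *
c=calibration("top")
f=lambda u,v,z:ray(c,(232+(u+.5)/5.25-.5,138+(v+.5)/5.25-.5),z)
P=[f(*p,20) for p in [(99,45),(620,68),(604,556),(66,527)]]
B=[f(*p,32) for p in [(200,268),(500,284),(494,475),(190,463)]]
for n,Q in(("plate",P),("board",B)):
    Q=np.array(Q);print(n,Q.round(0)[:,:2].tolist(),Q.mean(0),[np.linalg.norm(Q[i]-Q[i-1]).round(0) for i in range(4)])
    fx=Q[0]+Q[1]-Q[2]-Q[3];fy=Q[0]+Q[3]-Q[1]-Q[2];print(np.arctan2(fx[1],fx[0]),np.arctan2(-fy[0],fy[1]))
for n,p in dict(chip=(444,368,36),col=(363,70,133),knob=(493,87,143),tab=(676,236,124),probe=(607,208,105),round=(339,379,38),long=(250,356,36),jar=(152,66,36),spare=(577,111,65)).items():print(n,f(*p).round(1))
E
```

```text
plate [[725.0, 60.0], [705.0, -237.0], [427.0, -216.0], [449.0, 81.0]] [576.62943714 -77.98970292  20.        ] [np.float64(276.0), np.float64(298.0), np.float64(278.0), np.float64(299.0)]
-0.07534204831361101 -0.07030903998332258
board [[592.0, 4.0], [579.0, -163.0], [472.0, -156.0], [482.0, 12.0]] [531.46437735 -75.86179135  32.        ] [np.float64(110.0), np.float64(168.0), np.float64(107.0), np.float64(168.0)]
-0.06634957068890578 -0.06720943923183482
chip [ 532.  -130.1   36. ]
col [677.1 -85.3 133. ]
knob [ 663.9 -152.1  143. ]
tab [ 586.8 -246.6  124. ]
probe [ 606.3 -214.   105. ]
round [526.8 -71.8  38. ]
long [540.9 -22.8  36. ]
jar [707.6  29.3  36. ]
spare [ 669.3 -205.5   65. ]
```

Sizes agree with the spec: plate 277×299 mm, column to chip 152 mm, column to tab 185 mm, column to knob 68 mm. The fixture yaw is about -0.072 rad. The arm is at about 1.13 rad and needs to be at about 0.37. I'll move to the outer side of the tab with the fingers shut.

Call:
{"name": "step_arm", "arguments": {
  "plan": [
    [[-1, 0.04, -0.0077, 0, 0, 0, 0], [-1, 0.04, -0.0077, 0, 0, 0, 0], [-1, 0.04, -0.0077, 0, 0, 0, 0], [-1, 0.04, -0.0077, 0, 0, 0, 0], [-1, 0.04, -0.0077, 0, 0, 0, 0]]
  ]
}}

```text
time_s: 0.52
tcp_pos: [328.8, -410.4, 231.1]
orientation: [-3.11, -0.441, 0.0]
contact_force: [-0.2, -0.9, 0.7]
finger_gap: 25.8
finger_force: 0.0
```

Call:
{"name": "step_arm", "arguments": {
  "plan": [
    [[-1, 0.04, -0.0077, 0, 0, 0, 0], [-1, 0.04, -0.0077, 0, 0, 0, 0], [-1, 0.04, -0.0077, 0, 0, 0, 0], [-1, 0.04, -0.0077, 0, 0, 0, 0], [-1, 0.04, -0.0077, 0, 0, 0, 0]]
  ]
}}

```text
time_s: 0.93
tcp_pos: [510.4, -317.7, 231.0]
orientation: [-3.11, -0.441, 0.001]
contact_force: [-0.1, -1.0, 0.9]
finger_gap: 0.1
finger_force: 0.0
```

Call:
{"name": "step_arm", "arguments": {
  "plan": [
    [[-1, 0.04, -0.0077, 0, 0, 0, 0], [-1, 0.04, -0.0077, 0, 0, 0, 0], [-1, 0.04, -0.0077, 0, 0, 0, 0], [-1, 0, 0, 0, 0, 0, -6.4], [-1, 0, 0, 0, 0, 0, -6.4]]
  ]
}}

```text
time_s: 1.35
tcp_pos: [619.1, -261.7, 229.6]
orientation: [-3.037, -0.797, 0.002]
contact_force: [0.0, -1.1, 0.4]
finger_gap: -0.2
finger_force: 0.0
```

Call:
{"name": "step_arm", "arguments": {
  "plan": [
    [[-1, 0, 0, 0, 0, 0, -6.4], [-1, 0, 0, 0, 0, 0, -6.4], [-1, 0, 0, 0, 0, 0, -6.4], [-1, 0, 0, 0, 0, 0, -6.4], [-1, 0, 0, 0, 0, 0, -6.2]]
  ]
}}

```text
time_s: 1.77
tcp_pos: [617.5, -263.5, 230.7]
orientation: [-2.705, -1.596, 0.001]
contact_force: [-0.5, -0.3, -1.0]
finger_gap: 0.2
finger_force: 0.0
```

Call:
{"name": "step_arm", "arguments": {
  "plan": [
    [[-1, 0, 0, 0.035, 0, 0, 0], [-1, 0, 0, 0.035, 0, 0, 0], [-1, 0, 0, 0.035, 0, 0, 0], [-1, 0, 0, 0.02, 0, 0, 0], [-1, 0, 0, 0, 0, 0, 0]]
  ]
}}

```text
time_s: 2.18
tcp_pos: [615.4, -262.2, 100.6]
orientation: [-2.703, -1.584, 0.007]
contact_force: [0.0, 0.2, -0.4]
finger_gap: 0.1
finger_force: 0.0
```

Run:
```python
from station import *
from h import *
a=camera("side")[130:250,200:340];b=camera("wrist");print(sense()['tcp_pos'])
a=cv2.resize(a,(490,420),interpolation=cv2.INTER_CUBIC);b=cv2.resize(b,(310,420)) if 0 else b[:,:]
cv2.imwrite("pics/s1.png",np.hstack([a,cv2.resize(b,(300,420))])[...,::-1])
```

```text
[ 617.754712   -263.63190682  106.66725136]
```

View pics/s1.png

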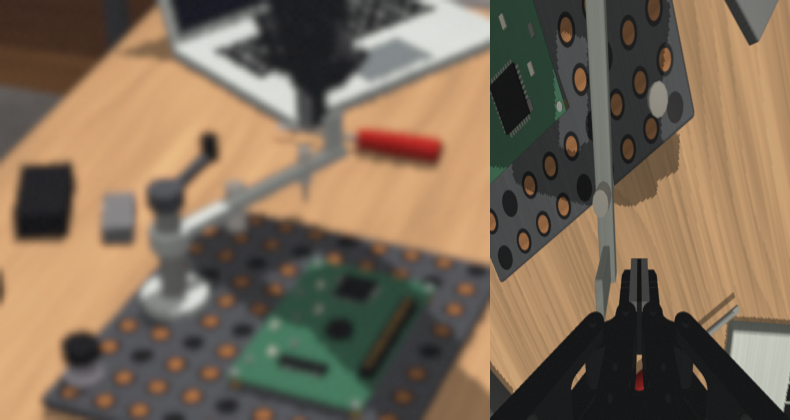

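The fingers sit on the outer side of the tab, overlapping it in height, and clear of everything else. I'll approach gently.

Call:
{"name": "step_arm", "arguments": {
  "plan": [
    [[-1, 0, -0.008, 0, 0, 0, 0], [-1, 0, -0.004, 0, 0, 0, 0], [-1, 0, -0.003, 0, 0, 0, 0], [-1, 0, -0.003, 0, 0, 0, 0], [-1, 0, -0.002, 0, 0, 0, 0]]
  ]
}}

```text
time_s: 2.7
tcp_pos: [600.4, -254.0, 107.3]
orientation: [2.709, 1.588, 0.001]
contact_force: [0.8, -0.7, 0.3]
finger_gap: -0.2
finger_force: 0.4
```

Call:
{"name": "step_arm", "arguments": {
  "plan": [
    [[-1, 0, -0.0032, 0, 0, 0, 1], [-1, -0.0003, -0.0065, 0, 0, 0, 2], [-1, -0.0003, -0.0065, 0, 0, 0, 2], [-1, -0.0004, -0.008, 0, 0, 0, 2.5], [-1, -0.0004, -0.008, 0, 0, 0, 2.5]]
  ]
}}

```text
time_s: 3.12
tcp_pos: [572.2, -237.4, 106.5]
orientation: [2.84, 1.341, 0.0]
contact_force: [0.6, -0.5, 0.8]
finger_gap: -0.0
finger_force: 0.4
```

Call:
{"name": "step_arm", "arguments": {
  "plan": [
    [[-1, -0.0004, -0.008, 0, 0, 0, 2.5], [-1, -0.0004, -0.008, 0, 0, 0, 2.5], [-1, -0.0004, -0.008, 0, 0, 0, 2.5], [-1, -0.0004, -0.008, 0, 0, 0, 2.5], [-1, -0.0004, -0.008, 0, 0, 0, 2.5]]
  ]
}}

```text
time_s: 3.53
tcp_pos: [542.1, -210.8, 106.5]
orientation: [2.969, 1.024, 0.0]
contact_force: [-0.3, -0.6, 0.7]
finger_gap: 0.4
finger_force: 0.4
```

Call:
{"name": "step_arm", "arguments": {
  "plan": [
    [[-1, -0.0004, -0.008, 0, 0, 0, 2.5], [-1, -0.0004, -0.008, 0, 0, 0, 2.5], [-1, -0.0004, -0.008, 0, 0, 0, 2.5], [-1, -0.0003, -0.0065, 0, 0, 0, 2], [-1, 0, -0.0032, 0, 0, 0, 1]]
  ]
}}

```text
time_s: 3.95
tcp_pos: [522.0, -183.5, 106.5]
orientation: [3.051, 0.75, -0.0]
contact_force: [0.2, -1.4, 0.7]
finger_gap: 0.3
finger_force: 0.4
```

Run:
```python
from station import *
from h import *
t=camera("top");cv2.imwrite("pics/t2raw.png",t[...,::-1]);print(sense()['tcp_pos'])
a=cv2.resize(t[138:252,232:376],None,fx=5.25,fy=5.25,interpolation=cv2.INTER_CUBIC)
cv2.imwrite("pics/t2.png",a[...,::-1])
```

```text
[ 521.99379129 -183.27209394  106.47168503]
```

View pics/t2.png

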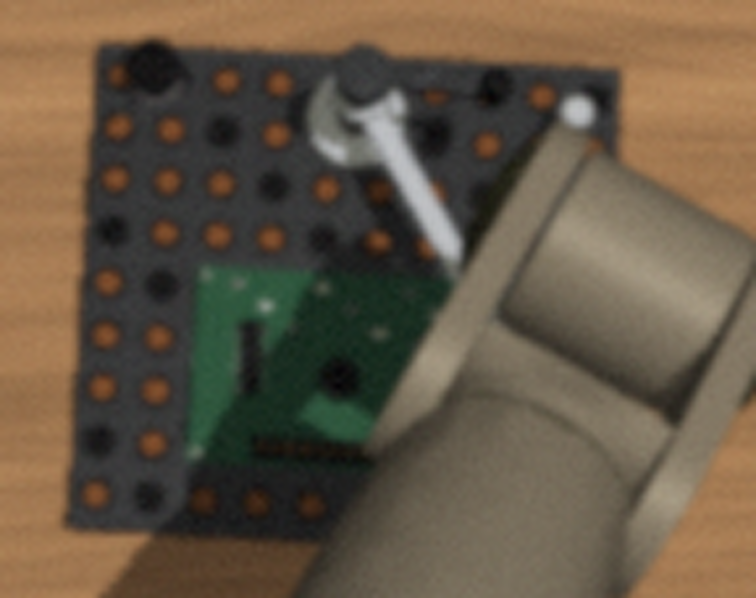

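The arm has swung. Its bar runs from about (382,120) to (455,255) in the crop, and its outer part is hidden by the robot. I'll compute the angle and use the wrist view as well.

Run:
```python
from station import *
from h import *
c=calibration("top")
f=lambda u,v,z:ray(c,(232+(u+.5)/5.25-.5,138+(v+.5)/5.25-.5),z)
col=np.array([676.8,-85.3])
for p in [(382,120),(455,255),(418,188)]:
    r=f(*p,90)[:2]-col;print(r,np.linalg.norm(r),np.arctan2(-r[1],-r[0])+.072)
w=camera("wrist");cw=calibration("wrist");cv2.imwrite("pics/w2.png",w[...,::-1])
import json;json.dump({k:np.array(v).tolist() for k,v in cw.items()},open("cw2.json","w"))
print(proj(cw,[[532,-130,36],[676.8,-85.3,90]]).round())
```

```text
[-16.39757795 -11.5169394 ] 20.03797533675757 0.6843055102167388
[-91.36315704 -48.53673732] 103.4555041278219 0.5603344644152272
[-54.31345361 -29.8309954 ] 61.96643873744333 0.5742577501252061
[[ 206.  170.]
 [ 231. -231.]]
```

View pics/w2.png

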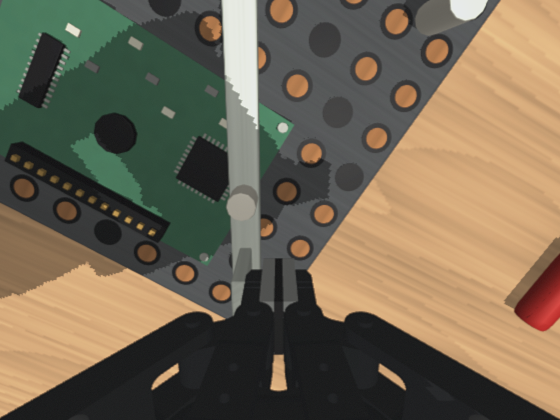

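The wrist view puts the chip centre at (205,168), against (206,170) predicted. The probe holder top is at (241,206) and the finger is against the tab. I'll get the arm angle from the probe holder.

Run:
```python
from h import *
import json
c=json.load(open("cw2.json"));col=np.array([676.8,-85.3])
for n,p,z in [("probe",(241,205),105),("bar",(240,60),90),("bar2",(241,130),90),("chip",(205,168),36)]:
    q=ray(c,p,z);r=q[:2]-col;print(n,q.round(1),np.linalg.norm(r),np.arctan2(-r[1],-r[0])+.072)
```

```text
probe [ 544.1 -155.5  105. ] 150.08890370391848 0.5583991032235165
bar [ 596. -128.   90.] 91.41149179207653 0.5586049085262852
bar2 [ 570.4 -141.    90. ] 120.05664408392406 0.5541539180883482
chip [ 532.7 -128.9   36. ] 150.54693904639282 0.36579500046189695
```

Call:
{"name": "step_arm", "arguments": {
  "plan": [
    [[-1, -0.0003, -0.0065, 0, 0, 0, 2], [-1, -0.0004, -0.008, 0, 0, 0, 2.5], [-1, -0.0004, -0.008, 0, 0, 0, 2.5], [-1, -0.0003, -0.0065, 0, 0, 0, 2], [-1, -0.0002, -0.0042, 0, 0, 0, 1.3]]
  ]
}}

```text
time_s: 4.47
tcp_pos: [507.6, -154.1, 106.3]
orientation: [3.105, 0.475, -0.0]
contact_force: [-0.9, -0.3, 0.1]
finger_gap: 0.3
finger_force: 0.4
```

Run:
```python
from station import *
from h import *
w=camera("wrist");cw=calibration("wrist");cv2.imwrite("pics/w3.png",w[...,::-1])
import json;json.dump({k:np.array(v).tolist() for k,v in cw.items()},open("cw2.json","w"))
print(proj(cw,[[532,-130,36]]).round(),sense()['tcp_pos'])
```

```text
[[252. 175.]] [ 507.43773408 -153.58676151  106.34000086]
```

View pics/w3.png

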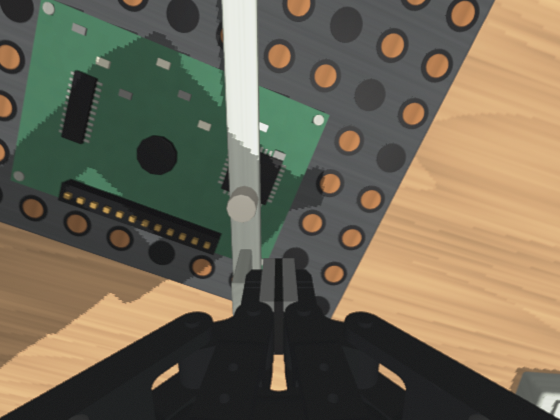

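Run:
```python
from h import *
import json
c=json.load(open("cw2.json"));col=np.array([676.8,-85.3])
for n,p,z in [("probe",(241,205),105),("bar",(240,60),90),("bar2",(241,130),90),("chip",(251,174),36)]:
    q=ray(c,p,z);r=q[:2]-col;print(n,q.round(1),np.linalg.norm(r),np.arctan2(-r[1],-r[0])+.072)
```

```text
probe [ 534.2 -129.8  105. ] 149.34862167817235 0.37475644094953253
bar [ 590.2 -112.2   90. ] 90.73295826407202 0.3733877246067946
bar2 [ 562.7 -120.3   90. ] 119.35199393664307 0.3698345769598141
chip [ 532.6 -129.5   36. ] 150.8224117079234 0.3690869949300326
```

The probe is within about 2 mm of the chip centre: arm angle 0.372, target about 0.369. I'll back off, rise, and go behind the lever knob.

Call:
{"name": "step_arm", "arguments": {
  "plan": [
    [[-1, 0, 0.005, 0, 0, 0, 0], [-1, 0, 0.015, 0, 0, 0, 0], [-1, 0, 0, -0.025, 0, 0, 0], [-1, 0, 0, -0.03, 0, 0, 0], [-1, 0, 0, -0.03, 0, 0, 0]]
  ]
}}

```text
time_s: 4.93
tcp_pos: [513.6, -174.0, 192.1]
orientation: [-3.104, -0.477, 0.001]
contact_force: [-0.2, -0.2, 0.9]
finger_gap: 0.2
finger_force: 0.0
```

Call:
{"name": "step_arm", "arguments": {
  "plan": [
    [[-1, 0.036, 0.0084, 0, 0, 0, 0], [-1, 0.036, 0.0084, 0, 0, 0, 0], [-1, 0.036, 0.0084, 0, 0, 0, 0], [-1, 0.036, 0.0084, 0, 0, 0, 0], [-1, 0.036, 0.0084, 0, 0, 0, 0]]
  ]
}}

```text
time_s: 5.35
tcp_pos: [699.5, -159.8, 191.2]
orientation: [3.105, 0.478, 0.0]
contact_force: [0.4, -1.2, 1.3]
finger_gap: 0.2
finger_force: 0.0
```

Call:
{"name": "step_arm", "arguments": {
  "plan": [
    [[-1, 0, 0, 0, 0, 0, -6.8], [-1, 0, 0, 0, 0, 0, -6.8], [-1, 0, 0, 0, 0, 0, -6.8], [-1, 0, 0, 0, 0, 0, -6.8], [-1, 0, 0, 0, 0, 0, -6.8]]
  ]
}}

```text
time_s: 5.77
tcp_pos: [698.2, -160.2, 190.8]
orientation: [-2.825, -1.373, 0.0]
contact_force: [-0.9, 0.2, -0.0]
finger_gap: 0.1
finger_force: 0.0
```

Call:
{"name": "step_arm", "arguments": {
  "plan": [
    [[-1, 0, 0, 0, 0, 0, -6.8], [-1, 0, 0, 0, 0, 0, -6.8], [-1, 0, 0, 0, 0, 0, -6.8], [-1, 0, 0, 0, 0, 0, -6.8], [-1, 0, 0, 0, 0, 0, 0]]
  ]
}}

```text
time_s: 6.18
tcp_pos: [698.1, -160.1, 191.0]
orientation: [-2.425, -1.997, 0.0]
contact_force: [-1.6, 0.4, 0.6]
finger_gap: -0.1
finger_force: 0.0
```

Run:
```python
from station import *
from h import *
w=camera("wrist");cw=calibration("wrist");t=camera("top");s=sense()
a=cv2.resize(t[138:252,232:376],None,fx=3.68,fy=3.68,interpolation=cv2.INTER_CUBIC)[:420]
b=cv2.resize(w,(270,420)) if 0 else w[100:420,145:415]
im=np.zeros((420,a.shape[1]+270,3),np.uint8);im[:a.shape[0],:a.shape[1]]=a;im[:320,a.shape[1]:]=b
cv2.imwrite("pics/k4.png",im[...,::-1])
print(a.shape,s['tcp_pos'],s['orientation'],s['qpos'],proj(cw,[[663.9,-152.1,143],[676.8,-85.3,133]]).round())
c=calibration("top");g=proj(c,[[532,-130,36],[532.6,-129,105]]);print((g-[232,138])*3.68)
```

```text
(420, 530, 3) [ 698.03437717 -159.93987509  191.03854204] [-2.43365630e+00 -1.98646337e+00  2.63430703e-05] [-3.88384562e-01  7.91690011e-01  8.40592914e-01  5.26036765e-05
  1.50944145e+00 -1.86729704e-01] [[217. 232.]
 [213. 109.]]
[[309.6243562  256.45682279]
 [314.76211994 242.87028654]]
```

View pics/k4.png

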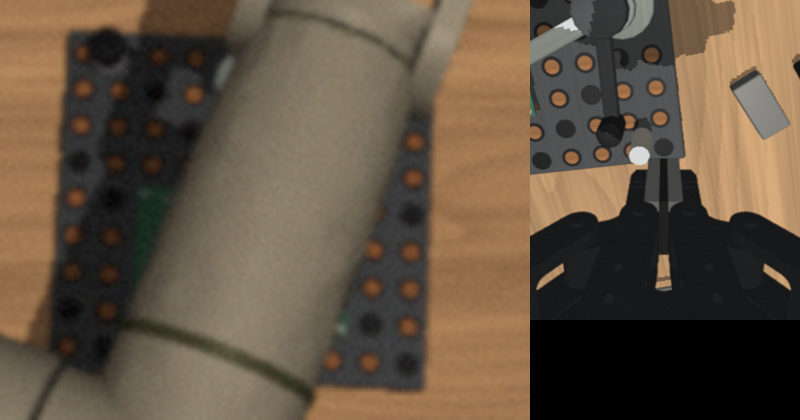

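The wrist view shows the knob at (226,230), ahead of the closed fingers with about 10 mm clearance. The column is at (212,110), as predicted. I'll descend and push.

Call:
{"name": "step_arm", "arguments": {
  "plan": [
    [[-1, 0, 0, 0.025, 0, 0, 0], [-1, 0, 0, 0.025, 0, 0, 0], [-1, 0, 0, 0.014, 0, 0, 0], [-1, 0, -0.004, 0, 0, 0, 0], [-1, 0, -0.003, 0, 0, 0, 0]]
  ]
}}

```text
time_s: 6.7
tcp_pos: [690.7, -158.1, 127.1]
orientation: [-2.432, -1.988, 0.001]
contact_force: [-0.3, -0.2, -0.0]
finger_gap: -0.2
finger_force: 0.0
```

Call:
{"name": "step_arm", "arguments": {
  "plan": [
    [[-1, 0, -0.003, 0, 0, 0, 0], [-1, -0.0005, -0.0025, 0, 0, 0, 2], [-1, -0.001, -0.005, 0, 0, 0, 4], [-1, -0.0015, -0.0065, 0, 0, 0, 5.3], [-1, -0.0015, -0.0065, 0, 0, 0, 5.3]]
  ]
}}

```text
time_s: 7.12
tcp_pos: [667.7, -156.6, 129.4]
orientation: [2.693, 1.609, 0.003]
contact_force: [1.7, -3.3, -1.3]
finger_gap: 0.4
finger_force: 1.4
```

Call:
{"name": "step_arm", "arguments": {
  "plan": [
    [[-1, -0.0015, -0.0065, 0, 0, 0, 5.3], [-1, -0.0015, -0.0065, 0, 0, 0, 5.3], [-1, -0.0015, -0.0065, 0, 0, 0, 5.3], [-1, -0.0015, -0.0065, 0, 0, 0, 5.3], [-1, -0.0015, -0.0065, 0, 0, 0, 5.3]]
  ]
}}

```text
time_s: 7.53
tcp_pos: [637.6, -142.4, 129.4]
orientation: [2.991, 0.949, 0.004]
contact_force: [-0.1, -4.0, 0.9]
finger_gap: 0.0
finger_force: 1.4
```

```bash
cat > arc.py <<'E'
from station import *
import numpy as np
s=sense();r=s['tcp_pos'][:2]-np.array([676.8,-85.3]);o=s['orientation'];ph=2*np.arctan2(o[1],o[0])
tx=np.array([np.cos(ph),np.sin(ph)]);ty=np.array([np.sin(ph),-np.cos(ph)])
phd=np.degrees(ph)%360
lev=np.radians(78.8-((phd+180)%360-180))+0.195-0.072
print("tcp",s['tcp_pos'].round(1),"phi",round(phd,1),"radial(-x)",-(r@tx),"behind(+y)",r@ty,"tool-lever angle",lev,s['contact_force'].round(1))
E
python3 arc.py
```

```text
tcp [ 637.6 -142.4  129.4] phi 35.2 radial(-x) 64.92885005934083 behind(+y) 24.034678506086195 tool-lever angle 0.8838511522080529 [-0.1 -4.   0.9]
```

Call:
{"name": "step_arm", "arguments": {
  "plan": [
    [[-1, -0.0024, -0.0067, 0, 0, 0, 5.3], [-1, -0.0024, -0.0067, 0, 0, 0, 5.3], [-1, -0.0024, -0.0067, 0, 0, 0, 5.3], [-1, -0.0024, -0.0067, 0, 0, 0, 5.3], [-1, -0.0024, -0.0067, 0, 0, 0, 5.3]]
  ]
}}

```text
time_s: 7.95
tcp_pos: [613.3, -116.8, 129.5]
orientation: [3.13, 0.238, 0.007]
contact_force: [2.8, -1.7, -0.7]
finger_gap: 0.0
finger_force: 1.1
```

Call:
{"name": "step_arm", "arguments": {
  "plan": [
    [[-1, -0.002, -0.0067, 0, 0, 0, 5.3], [-1, -0.002, -0.0067, 0, 0, 0, 5.3], [-1, -0.002, -0.0067, 0, 0, 0, 5.3], [-1, -0.0014, -0.005, 0, 0, 0, 4], [-1, -0.0008, -0.0025, 0, 0, 0, 2]]
  ]
}}

```text
time_s: 8.37
tcp_pos: [604.9, -89.1, 129.5]
orientation: [3.12, -0.358, 0.007]
contact_force: [0.9, -1.8, 0.4]
finger_gap: 0.2
finger_force: 1.0
```

```bash
python3 arc.py
python3 - <<'E'
from station import *
from h import *
w=camera("wrist");cw=calibration("wrist");cv2.imwrite("pics/w5.png",w[...,::-1])
import json;json.dump({k:np.array(v).tolist() for k,v in cw.items()},open("cw2.json","w"))
print(proj(cw,[[676.8,-85.3,133],[615.3,-51.8,143],[532,-130,36]]).round())
E
```

```text
tcp [604.9 -89.1 129.5] phi 346.9 radial(-x) 69.14172413140642 behind(+y) 19.99199615852079 tool-lever angle 1.7271432374758642 [ 0.9 -1.8  0.4]
[[224. 119.]
 [182. 288.]
 [351. 290.]]
```

View pics/w5.png

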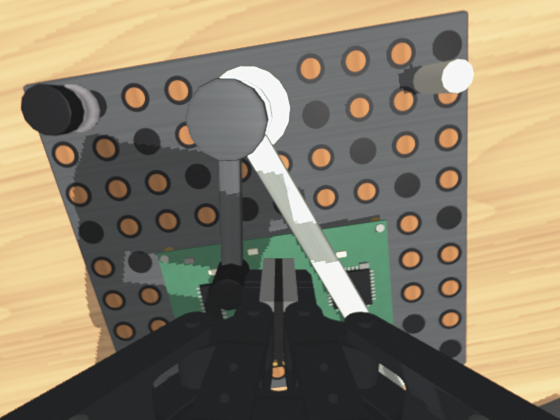

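The knob is at (229,288) and its stop position should be near (182,288), so about 0.28 rad is left. I'll keep pushing, slowly towards the end.

Call:
{"name": "step_arm", "arguments": {
  "plan": [
    [[-1, -0.0013, -0.005, 0, 0, 0, 4], [-1, -0.0013, -0.005, 0, 0, 0, 4], [-1, -0.001, -0.0038, 0, 0, 0, 3], [-1, -0.0006, -0.0025, 0, 0, 0, 2], [-1, -0.0003, -0.0012, 0, 0, 0, 1]]
  ]
}}

```text
time_s: 8.83
tcp_pos: [606.0, -71.3, 129.0]
orientation: [3.055, -0.731, 0.005]
contact_force: [-0.4, -1.6, 1.9]
finger_gap: -0.1
finger_force: 1.1
```

Call:
{"name": "step_arm", "arguments": {
  "plan": [
    [[-1, -0.0003, -0.0012, 0, 0, 0, 1], [-1, -0.0003, -0.0012, 0, 0, 0, 1], [-1, 0, -0.001, 0, 0, 0, 0]]
  ]
}}

```text
time_s: 9.08
tcp_pos: [606.2, -69.6, 128.5]
orientation: [3.039, -0.783, 0.001]
contact_force: [-6.9, -12.1, 6.3]
finger_gap: 0.2
finger_force: 7.6
```

```bash
python3 arc.py
```

```text
tcp [606.2 -69.6 128.5] phi 331.1 radial(-x) 69.40242388764885 behind(+y) 20.41825819799256 tool-lever angle 2.002795836835177 [ -6.9 -12.1   6.3]
```

The force rises at 2.00 rad, so the lever is at its stop. I'll hold briefly, back off, rise, and move clear for a check.

Call:
{"name": "step_arm", "arguments": {
  "plan": [
    [[-1, 0, 0, 0, 0, 0, 0], [-1, 0, 0, 0, 0, 0, 0], [-1, 0, 0, 0, 0, 0, 0], [-1, 0, 0.004, 0, 0, 0, 0], [-1, 0, 0.012, 0, 0, 0, 0]]
  ]
}}

```text
time_s: 9.5
tcp_pos: [598.9, -81.1, 127.6]
orientation: [-3.042, 0.78, -0.001]
contact_force: [0.3, -0.2, 0.3]
finger_gap: 0.5
finger_force: 0.0
```

Call:
{"name": "step_arm", "arguments": {
  "plan": [
    [[-1, 0, 0, -0.025, 0, 0, 0], [-1, 0, 0, -0.035, 0, 0, 0], [-1, 0, 0, -0.035, 0, 0, 0], [-1, -0.035, 0.005, -0.02, 0, 0, 0], [-1, -0.04, 0.005, 0, 0, 0, 0]]
  ]
}}

```text
time_s: 9.92
tcp_pos: [529.3, -55.3, 246.1]
orientation: [3.042, -0.784, 0.012]
contact_force: [0.2, 0.1, 1.1]
finger_gap: -0.2
finger_force: 0.0
```

Call:
{"name": "step_arm", "arguments": {
  "plan": [
    [[-1, -0.02, 0, 0, 0, 0, 0], [-1, 0, 0, 0, 0, 0, 0]]
  ]
}}

```text
time_s: 10.08
tcp_pos: [507.9, -43.2, 243.2]
orientation: [-3.042, 0.781, -0.0]
contact_force: [0.4, -0.6, 0.6]
finger_gap: 0.3
finger_force: 0.0
```

Run:
```python
from station import *
from h import *
w=camera("wrist");cw=calibration("wrist");cv2.imwrite("pics/w6.png",w[...,::-1])
import json;json.dump({k:np.array(v).tolist() for k,v in cw.items()},open("cw2.json","w"))
print(proj(cw,[[676.8,-85.3,133],[615.3,-51.8,143],[532,-130,36],[533.5,-129.5,105]]).round(),sense()['tcp_pos'],sense()['contact_force'])
```

```text
[[203. -57.]
 [208.  66.]
 [345. 114.]
 [359. 117.]] [509.60334085 -44.13305686 243.10422736] [0.61721758 0.54253387 0.49453349]
```

View pics/w6.png

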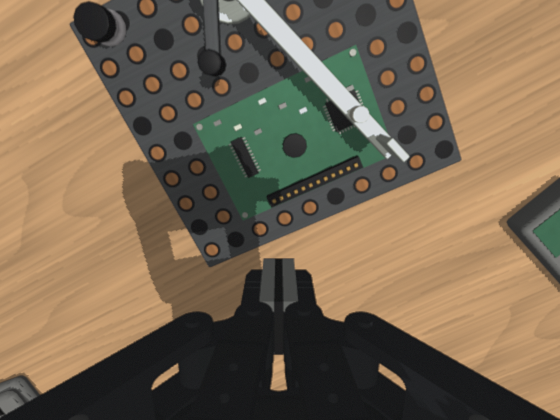

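The knob is at (211,62) against (208,66) predicted for the stop. The probe is at (360,114) against (359,117), so the arm is still in place. The gripper is clear, so I'm handing in.

```bash
python3 -c "
from station import *
print(finish_job())"
```

```text
the job is handed in; nothing more can be done
None
```

I pushed the probe arm round to the square chip's centre (within about 2 mm by camera), turned the clamp lever to its stop, moved the gripper clear and handed the job in; no verdict was returned.

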